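# Clear the polish bottle, set the curing lamp's side leg and cam it shut, keep holding

### The job

Stand the red polish bottle that blocks the nail lamp's side leg upright in the empty half of the black tray. Then, with the orange cam lever still open, draw the leg out until the white line on its black T-shaped foot is over the red length mark, and hold it there while you close the lever fully against the leg. Finish still holding: keep squeezing leg and lever together between the fingers with the leg at its mark, since the leg springs back if let go, and leave the other things on the desk where they are.

Things in the scene. Friction and masses are not known exactly. Their poses are not given: they have to be found in the camera images.
- lamp: Silver nail lamp, fixed. Origin: on the desk (z=0) straight below the mouth of the black collar the side leg comes out of. x runs along the leg, outwards; y to the side the cam lever is on; z up. Leg and lever sizes are in this frame. Collar and outer tube: x -60..0 mm, 34 mm wide, top at z 76 mm; housing: x -260..-60, y -95..95 mm, 122 mm high.
- leg: Sliding steel leg, y -9..9, z 50..68 mm, travel 60 mm along lamp x, with a black T-foot at its end: bar y -50..50 mm, 14 mm thick, z 10..50 mm. Origin: on the desk under the foot's centre. Starts fully in, foot centre 53 mm from the collar mouth (46 mm free between). A spring pulls it in with 3 to 5 N; it slides back when let go, even with lever closed. Push the foot out by its inner face.
- foot_line (a point): Centre of the white line along the top of the leg's T-foot, 50 mm above the desk, mid-thickness of the 14 mm bar (its inner face lies 7 mm towards the collar). Axes as the lamp's.
- mark (a point): Centre of the red length mark, a flat stripe 170 mm long and 4 mm wide lying on the desk across the leg's direction; its distance from the collar mouth varies from 80 to 95 mm. The leg is at length when foot_line has the same x as this in the lamp's frame. Axes as the lamp's.
- lever: Orange cam lever; origin at its vertical pivot (x -10, y 16, z 59 mm), x axis along it to its tip. Angle to lamp x: 0 closed (along the leg), starts at 0.20 to 0.28 rad. 95 mm long, 8 mm thick, z 52..66 mm, passes above the T-bar; its tip swings to +y as it opens. Light friction, stays where left. Closed, leg and lever are 29 mm wide together (y -9..20 mm); at 0.28 rad the tip's outer face is at y 47 mm.
- lever_tip (a point): The free end of the orange cam lever, mid-thickness, 59 mm above the desk.
- red_polish_centre (a point): Centre of the red polish bottle, half-way up: 30 mm diameter body to 55 mm above its foot, black 24 mm cap above, 85 mm tall in all, about 60 g, standing upright on the desk just outside the T-foot, in the way of the leg. z up along the bottle.
- red_polish: The same red polish bottle; origin at the centre of its underside.
- tray: Black open tray fixed to the desk, 105 x 205 mm, walls 4 mm thick and 20 mm high, floor 4 mm thick, a 20 mm high divider across the middle of its length. Origin at the centre of its underside, y along its length. A blue and a green bottle stand in its -y half; its +y half is empty.
- tray_bay (a point): Centre of the floor (top side) of the tray's empty half, which is 97 mm square inside. Axes as the tray's.
- blue_polish_centre (a point): Centre of the blue polish bottle in the tray (same shape as the red): leave alone.
- green_polish_centre (a point): Centre of the green polish bottle in the tray (same shape as the red): leave alone.
- buffer_centre (a point): Centre of the loose yellow nail-buffer block, 90 x 27 x 25 mm, on the desk beside the leg: leave alone.
- jar_centre (a point): Centre of the white jar with a gold lid, 52 mm diameter, 42 mm tall, on the desk on the lever's side: leave alone.
Mind the look-alikes: they are no part of the job. There is more than one size of the red_polish; the job needs the smaller.

How it is judged:
On the way, in this order (a step that is already met when the one before it is completed fails the run):
1. the red bottle stands upright in the empty half of the tray, let go (x of red_polish_centre in the frame of tray_bay between -0.036 and 0.036 m and y of red_polish_centre in the frame of tray_bay between -0.036 and 0.036 m and z of red_polish_centre in the frame of tray_bay between 0.038 and 0.046 m and angle between red_polish_centre's own z axis and vertical below 0.15 rad and contact force between the fingers and red_polish below 0.1 N), for 0.2 s.
2. the leg is held out at the red mark with the lever still open (x of foot_line in the frame of mark between -0.005 and 0.005 m and angle between the x axis of lever and the x axis of lamp, either way round above 0.1 rad), for 0.2 s.
3. the lever is closed with the leg at the mark (x of foot_line in the frame of mark between -0.005 and 0.005 m and angle between the x axis of lever and the x axis of lamp, either way round below 0.05 rad), for 0.2 s.
At the end, for the whole second after the job is handed in: Red bottle upright (0.15 rad) in the empty half of the tray, axis within 36 mm of its centre each way, released, at rest; foot line within 5 mm of the mark, lever under 0.05 rad, fingers pressing leg and lever with over 3 N each, leg at rest (all of step 1 and all of step 3 and contact force between the fingers and leg above 3 N and contact force between the fingers and lever above 3 N and linear speed of leg below 0.01 m/s and linear speed of red_polish below 0.02 m/s); the arm keeps its last pose, push and grip.
It fails at once if the lever is closed while the leg is more than 8 mm off the mark (angle between the x axis of lever and the x axis of lamp, either way round below 0.05 rad and not (x of foot_line in the frame of mark between -0.008 and 0.008 m)).
It fails at once if another thing on the desk is moved by more than 30 mm (distance of any of blue_polish_centre, green_polish_centre, buffer_centre, jar_centre from where it was at the start of the episode above 0.03 m).
It also fails if it takes over 48 s, if anything falls off the work surface, if the arm or the gripper's body presses on something with over 40 N, if the wrist force passes 120 N, or if a joint passes its speed limit or range.

### The arm

A 7-joint arm with a two-finger parallel gripper is mounted at the origin on the work surface. World frame = base frame: x ahead of the robot, y to its left, z up, the work surface at z = 0. Lengths are in m, angles in rad, forces in N, time in s.
With the tool pointing down it reaches from about 0.4 to 0.875 m from the base axis. Payload 19.3 kg.
Tool frame: the origin (TCP) lies on the centre line of the jaws, within the pads' length; the fingertips stand 25 mm ahead of it and the grasp point (between the pads) lies 6 mm ahead of it (tips_ahead is the distance from the TCP to the fingertips, in m); z points along the fingers, y is the direction in which the jaws open and shut (so a half turn about z gives the same grasp; the last joint's range is limited). The gripper opens to 85 mm and grips with 20 to 120 N. Pads are 22 mm wide; open, the fingers measure 114 mm over their backs; the gripper's body (76 mm by 85 mm) begins 54 mm behind the grasp point. The pads swing forward as they close: fully open they stand 13 mm farther back than shut.
Start: joints at [-1.208, 0.521, -0.036, 1.599, 0.021, 1.021, -0.113], TCP at [0.262, 0.567, 0.256] pointing down, gripper open.
Joint ranges: [-2.91, 2.91], [-0.3, 2.13], [-1.5, 1.42], [0.17, 2.43], [-1.26, 4.41], [0.16, 1.93], [-2.52, 2.52]. Speed limits (rad/s): [1.89, 1.89, 2.39, 2.39, 3.01, 3.01, 3.01].

### API

Orientations are given as [roll, pitch, yaw] about the fixed x, y, z axes, in that order (R = Rz(yaw) Ry(pitch) Rx(roll)).
In Python, from workcell import observe, grab_frame, job_done, outline_of, tips_ahead gives the robot as it stands. The module is installed in compiled form; this text tells all that it offers.
- The arm moves only by the tool move_arm, never from a script. Its argument "motion" is a list of rows, each a list of 2 entries, a list of its own where there are three numbers: the shift along the world's x, y, z in mm, then the turn, a rotation vector about the world's x, y, z in rad. A call has 1 to 12 rows; each row is the pose to reach, as a shift and turn from the pose commanded when the call began; what a row does not reach only later rows make up. A row lasts 1/8 s, in which the tool goes at most 62.5 mm and 10.7 degrees, less where a joint would pass 70% of its speed; a pose out of reach is approached as far as the arm can. A call with a gripper value outside its range is refused whole. "jaw" is the finger opening in mm, from 0 to 85.4, set as the call begins (left out, the last holds). The fingers move at their own pace and stop on an object; "grip_force" is the grip in N (left out, the last holds). Time passes only in rows, so rows that repeat a pose let the fingers close. It gives the time, the measured TCP pose, the force and the opening at its end, in the units of the state.
- observe(): the state, without advancing time (a new reading comes with each control period).
- grab_frame(name): name is "scene" or "top" or "wrist"; returns a dict with "frame" (480x640x3 uint8, red, green, blue), "fx", "fy", "cx", "cy" (pixels), "T" (4x4, takes a point from camera to world coordinates); the wrist camera has in their place "mount" (4x4, takes a point from camera to tool coordinates, whose origin is the TCP and whose axes are the flange's). Camera axes: x right, y down, z forward; pixel columns grow to the right and rows downward; lengths in m; the calibration is good to about 2 mm. The wrist camera is an equidistant fisheye: a pixel r from the principal point sees the ray r / f radians off the axis. A picture is of the moment at which its call begins: read the wrist's pose just before it. There is no depth.
- job_done(): hands the job in, once; it reports no verdict.
Trained networks look in the newest picture that a camera, given by its name, has taken for a name from the list of things; names that differ only in an ending like _2 or _b are one class to them, and where a whole thing is asked for, a point or a joint stands for the part that bears it (a point fixed in the world has none). Each returns a list of dicts, best first, with "score" (0 to 1); they miss things now and then, are a little off and sometimes report something else, mostly with a low value. They report only what shows in the picture. A call takes as long as a camera call. They do not tell look-alikes from the thing itself.
- outline_of(label, camera): "pixels" (480x640 bool, what is visible of it) and "pixel" ([column, row] in pixels, amid what is visible of it).
The state is a dict: "clock": time; "qpos": joint angles; "qd": joint speeds; "joint_efforts": joint torques, N m; "position": TCP position; "tool_rot": TCP orientation; "force": force on the tool from outside, world axes, zero at the start; "moment": the same for the moment, N m; "grip_width": finger opening in m.
Only numpy, scipy, OpenCV 4.12 (cv2) and the standard library are available. Lean on these libraries where they do the work, as an engineer would, in place of code of your own. Each camera call takes 0.05 s, during which the arm holds its last target.

## Working session

There is one attempt and no reset: what is moved stays moved. The work goes in short steps, Python scripts to look and compute and a tool call to move; the robot and the scene stay as the last step left them, time stands still between calls to the robot, and variables do not carry over. Pictures are saved under pics/ and viewed, and the job is handed in when it is done.

Besides the shell and the picture viewer there is one more tool, called after "Request:" as a command line: name --argument value ..., lists and objects as JSON in quotes. move_arm: Moves the arm, as the interface text tells. Its arguments: {"type":"object","properties":{"motion":{"type":"array"},"jaw":{"type":"number"},"grip_force":{"type":"number"}},"required":["motion"]}

```bash
ls; mkdir -p pics; python3 - <<'E'
from workcell import *
import cv2
s=observe(); print(s)
for n in ("scene","top"):
    f=grab_frame(n); cv2.imwrite(f"pics/{n}0.png",f["frame"][:,:,::-1]); print(n,f["fx"],f["fy"],f["cx"],f["cy"],f["T"])
    import numpy as np
    for l in ["red_polish","tray","lever","lever_tip","leg","foot_line","mark","lamp","tray_bay","buffer_centre","jar_centre","blue_polish_centre","green_polish_centre"]:
        try: print(l,[(round(d["score"],2),np.round(d["pixel"]).tolist(),int(d["pixels"].sum())) for d in outline_of(l,n)][:4])
        except Exception as e: print(l,e)
print(observe()["clock"])
E
```

```text
pics
{'clock': 0.0, 'qpos': array([-1.20824444,  0.52198295, -0.03633784,  1.59996797,  0.02119596,
        1.02108794, -0.11279968]), 'qd': array([-0.00119258, -0.00260745, -0.00181677,  0.00019132,  0.00122151,
        0.00132309, -0.00044958]), 'joint_efforts': array([ 8.01547540e-04, -9.27132583e+01,  1.98044367e+00, -3.69932699e+01,
        1.78009114e-02,  8.31580139e-03, -5.08294505e-06]), 'position': array([0.26201014, 0.56711389, 0.25575929]), 'tool_rot': array([-3.14053328e+00,  6.57959836e-05,  2.70883737e+00]), 'force': array([ 0.14219061,  0.16198551, -0.82682181]), 'moment': array([-0.00166972,  0.0210683 ,  0.02706522]), 'grip_width': 0.0856668189757315}
scene 606.0006139709823 606.0006139709823 316.5636145940893 229.53342220677024 [[ 0.1123703   0.83546221 -0.53793662  1.12579201]
 [ 0.99355247 -0.0862709   0.07355832 -0.19482412]
 [ 0.01504692 -0.54273403 -0.83976983  0.91804355]
 [ 0.          0.          0.          1.        ]]
red_polish [(0.84, [367.0, 160.0], 1124), (0.83, [399.0, 203.0], 570)]
tray [(0.84, [189.0, 213.0], 5305), (0.45, [404.0, 203.0], 566)]
le
[... 905 characters left out ...]
24.0, 318.0], 5635)]
lever [(0.72, [194.0, 257.0], 245)]
lever_tip [(0.83, [192.0, 255.0], 250)]
leg [(0.86, [192.0, 271.0], 854), (0.34, [193.0, 256.0], 236)]
foot_line [(0.72, [195.0, 269.0], 838), (0.29, [92.0, 252.0], 18261)]
mark [(0.65, [218.0, 269.0], 32)]
lamp [(0.75, [94.0, 251.0], 18676)]
tray_bay [(0.8, [427.0, 314.0], 5780)]
buffer_centre [(0.86, [183.0, 346.0], 817), (0.73, [195.0, 268.0], 787), (0.68, [233.0, 205.0], 710)]
jar_centre [(0.71, [234.0, 208.0], 715), (0.19, [196.0, 270.0], 833)]
blue_polish_centre [(0.72, [191.0, 254.0], 353), (0.67, [457.0, 339.0], 361), (0.29, [215.0, 292.0], 295)]
green_polish_centre [(0.55, [476.0, 313.0], 366), (0.32, [232.0, 204.0], 673)]
1.4
```

View pics/scene0.png

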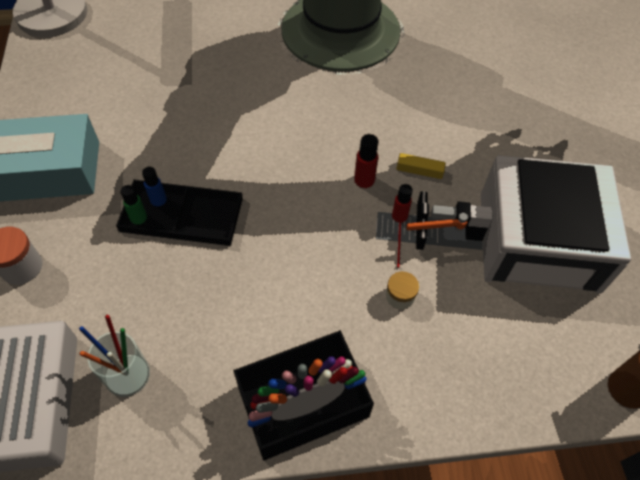

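View pics/top0.png

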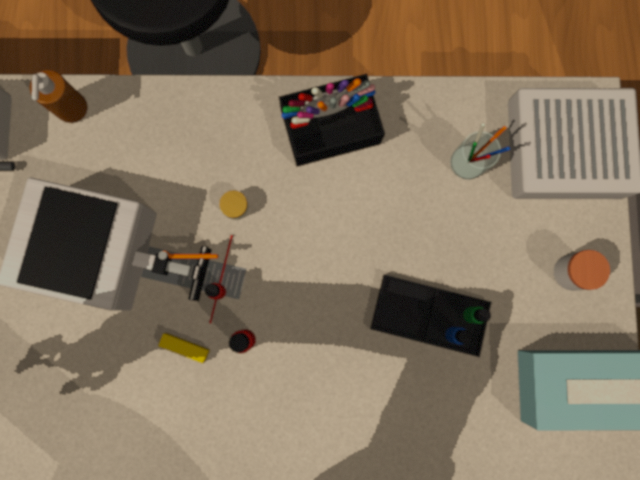

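```bash
python3 - <<'E'
import cv2
a=cv2.imread("pics/top0.png"); cv2.imwrite("pics/top0c.png",cv2.resize(a[180:380,120:280],None,fx=5*0.75,fy=5*.75*0.8*1.0 if 0 else 3.0,interpolation=cv2.INTER_CUBIC) if 0 else cv2.resize(a[190:370,130:290],None,fx=3.3,fy=3.3,interpolation=cv2.INTER_CUBIC))
b=cv2.imread("pics/scene0.png"); cv2.imwrite("pics/scene0c.png",cv2.resize(b[120:320,330:530],None,fx=3,fy=3,interpolation=cv2.INTER_CUBIC))
E
```

```text
(no output)
```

View pics/top0c.png

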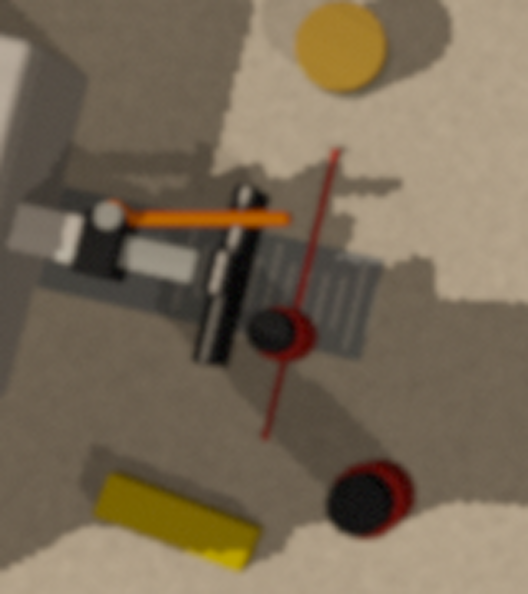

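View pics/scene0c.png

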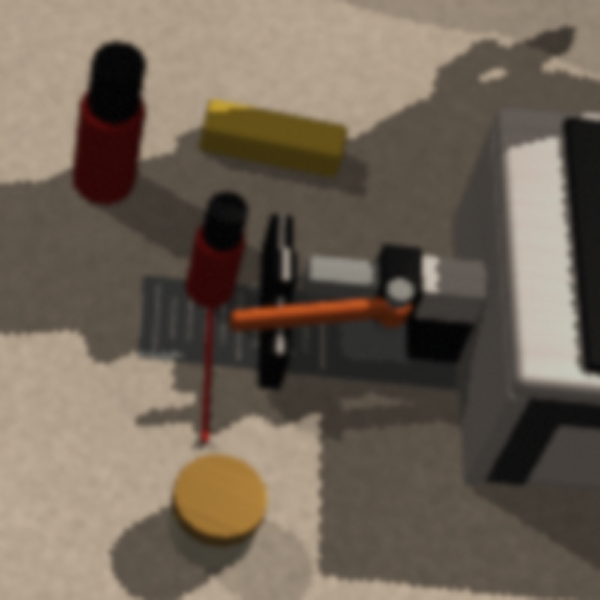

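```bash
cat > h.py <<'E'
import numpy as np
K={'scene':(606.0006139709823,316.5636145940893,229.53342220677024),'top':(573.2590538307074,314.7241410940275,239.40463062596558)}
T={'scene':np.array([[0.1123703,0.83546221,-0.53793662,1.12579201],[0.99355247,-0.0862709,0.07355832,-0.19482412],[0.01504692,-0.54273403,-0.83976983,0.91804355],[0,0,0,1]]),
'top':np.array([[6.42416568e-04,-9.92466917e-01,1.22511249e-01,4.87545427e-01],[-9.99935520e-01,-2.02652791e-03,-1.11735597e-02,-1.31748280e-01],[1.13376609e-02,-1.22496171e-01,-9.92404225e-01,1.08180046],[0,0,0,1]])}
def at_z(cam,px,z):
    f,cx,cy=K[cam]; d=T[cam][:3,:3]@np.array([(px[0]-cx)/f,(px[1]-cy)/f,1]); o=T[cam][:3,3]
    return o+d*(z-o[2])/d[2]
def proj(cam,P):
    f,cx,cy=K[cam]; p=T[cam][:3,:3].T@(np.asarray(P,float)-T[cam][:3,3]); return np.array([cx+f*p[0]/p[2],cy+f*p[1]/p[2]])
def c2t(x,y): return (130+x/3.3-.35,190+y/3.3-.35)
def c2s(x,y): return (330+x/3-.33,120+y/3-.33)
E
python3 - <<'E'
from h import *
np.set_printoptions(precision=4,suppress=True)
a=at_z('top',c2t(337,150),0);b=at_z('top',c2t(265,437),0); print("mark",a,b,(a+b)/2,np.linalg.norm(a-b)); d=(a-b)/np.linalg.norm(a-b);print("lampy yaw",np.arctan2(d[1],d[0]),'lampx yaw',np.arctan2(d[1],d[0])-np.pi/2)
a2=at_z('scene',c2s(204,440),0);print("mark lever end scene",a2)
a=at_z('top',c2t(248,190),.05);b=at_z('top',c2t(208,357),.05);print("foot",a,b,(a+b)/2,np.linalg.norm(a-b))
print("leg end top",at_z('top',c2t(197,265),.068))
print("lever tip",at_z('top',c2t(289,218),.066),at_z('scene',c2s(234,319),.066))
print("cap small",at_z('top',c2t(271,330),.085),at_z('scene',c2s(227,205),.085))
print("body small foot scene",at_z('scene',c2s(208,292),.0))
print("jar",at_z('top',c2t(341,46),.042)); print("buffer",at_z('top',c2t(178,520),.025))
for n,p in dict(tl=(388,277),tr=(491,299),br=(481,354),bl=(372,327)).items(): print(n,at_z('top',p,.02))
for n,p in dict(tl=(150,184),tr=(243,191),br=(229,243),bl=(121,229)).items(): print('s',n,at_z('scene',p,.02))
E
python3 - <<'E'
import cv2
a=cv2.imread("pics/top0.png"); cv2.imwrite("pics/tray_t.png",cv2.resize(a[260:370,350:510],None,fx=5,fy=5,interpolation=cv2.INTER_CUBIC))
E
```

```text
mark [0.629  0.0137 0.    ] [0.4654 0.0513 0.    ] [0.5472 0.0325 0.    ] 0.1678827403858973
lampy yaw -0.22597511821435526 lampx yaw -1.7967714450092518
mark lever end scene [0.628  0.0174 0.    ]
foot [0.6003 0.0552 0.05  ] [0.5093 0.0747 0.05  ] [0.5548 0.0649 0.05  ] 0.09304419673726272
leg end top [0.5579 0.0782 0.068 ]
lever tip [0.5834 0.0299 0.066 ] [0.5887 0.0333 0.066 ]
cap small [0.5227 0.0351 0.085 ] [0.5234 0.0394 0.085 ]
body small foot scene [0.5261 0.039  0.    ]
jar [0.682  0.0069 0.042 ]
buffer [0.4208 0.0937 0.025 ]
tl [ 0.5487 -0.2796  0.02  ]
tr [ 0.5083 -0.4698  0.02  ]
br [ 0.4082 -0.4477  0.02  ]
bl [ 0.457  -0.2489  0.02  ]
s tl [ 0.4195 -0.4107  0.02  ]
s tr [ 0.4529 -0.2411  0.02  ]
s br [ 0.5626 -0.2705  0.02  ]
s bl [ 0.5141 -0.4576  0.02  ]
```

View pics/tray_t.png

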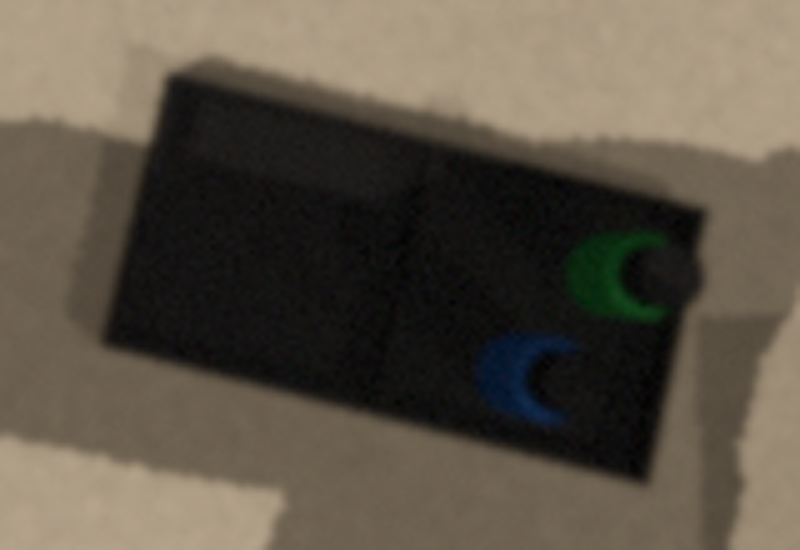

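```bash
cat > ov.py <<'E'
from h import *
import cv2,sys
def lampf(o,yaw):
    c,s=np.cos(yaw),np.sin(yaw)
    return lambda x,y,z:(o[0]+c*x-s*y,o[1]+s*x+c*y,z)
def overlay(img,cam,o,yaw,mk,th,out,box,k,leg=0.0):
    L=lampf(o,yaw); a=cv2.resize(img[box[1]:box[3],box[0]:box[2]],None,fx=k,fy=k,interpolation=cv2.INTER_CUBIC)
    def pl(pts,col):
        q=[tuple(((proj(cam,p)-[box[0]-.5,box[1]-.5])*k).astype(int).tolist()) for p in pts]
        for u,v in zip(q[:-1],q[1:]): cv2.line(a,u,v,col,1)
    pl([L(mk,-85,0),L(mk,85,0)],(255,255,0))
    f=53+leg
    f/=1; R=lambda x0,x1,y0,y1,z:[L(x/1000,y/1000,z) for x,y in ((x0,y0),(x1,y0),(x1,y1),(x0,y1),(x0,y0))]
    pl([L(mk,-.085,0),L(mk,.085,0)],(255,255,0))
    pl(R(f-7,f+7,-50,50,.05),(0,255,0)); pl(R(0,f,-9,9,.068),(0,255,255)); pl(R(-60,0,-17,17,.076),(255,0,255)); pl(R(-260,-60,-95,95,.122),(255,0,0))
    c,s=np.cos(th),np.sin(th)
    pl([L(-.010+c*u-s*v,.016+s*u+c*v,.066) for u,v in((0,-.004),(.095,-.004),(.095,.004),(0,.004))],(255,128,0))
    cv2.imwrite(out,a)
E
cat > run.py <<'E'
from ov import *
o=(.5663,.1166);yaw=-1.79;mk=.0863;th=.24
import sys
if len(sys.argv)>1: o=(float(sys.argv[1]),float(sys.argv[2]));yaw=float(sys.argv[3]);mk=float(sys.argv[4]);th=float(sys.argv[5])
overlay(cv2.imread('pics/top0.png'),'top',o,yaw,mk,th,'pics/ot.png',(0,160,260,340),3)
overlay(cv2.imread('pics/scene0.png'),'scene',o,yaw,mk,th,'pics/os.png',(370,140,640,300),2.9)
E
sed -i 's/pl(\[L(mk,-85,0),L(mk,85,0)\],(255,255,0))/pass/' ov.py
python3 run.py
```

```text
(no output)
```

View pics/ot.png

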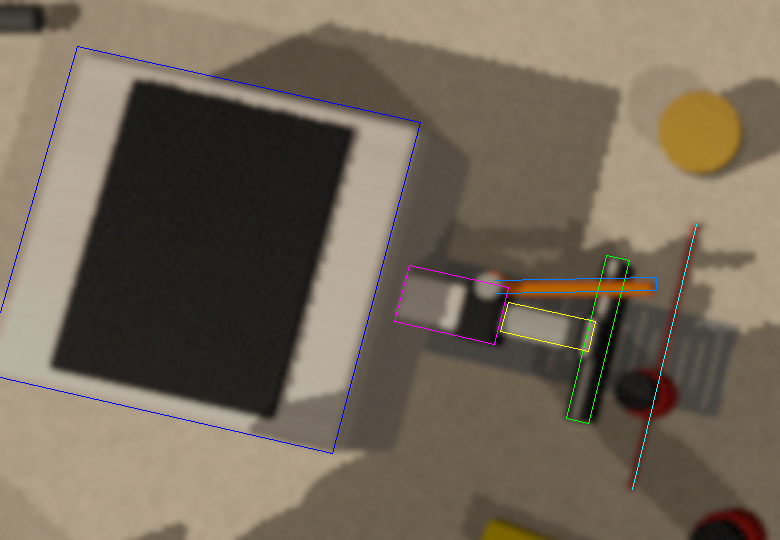

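View pics/os.png

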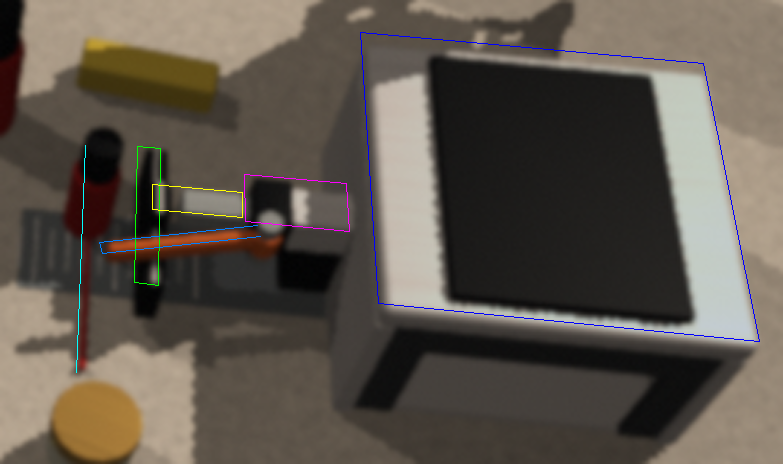

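Request:
move_arm --motion '[[[261, -530, -50], [0, 0, -1.356]], [[261, -530, -50], [0, 0, -1.356]], [[261, -530, -50], [0, 0, -1.356]], [[261, -530, -50], [0, 0, -1.356]], [[261, -530, -50], [0, 0, -1.356]], [[261, -530, -50], [0, 0, -1.356]], [[261, -530, -50], [0, 0, -1.356]], [[261, -530, -50], [0, 0, -1.356]], [[261, -530, -50], [0, 0, -1.356]], [[261, -530, -50], [0, 0, -1.356]], [[261, -530, -50], [0, 0, -1.356]], [[261, -530, -50], [0, 0, -1.356]]]' --jaw 62 --grip_force 30

```text
clock: 2.9
position: [0.5229, 0.038, 0.2063]
tool_rot: [-3.141, -0.0, 1.353]
force: [-1.3, 0.7, 0.6]
grip_width: 0.0623
```

```bash
python3 - <<'E'
from workcell import *
import cv2, pickle
s=observe(); f=grab_frame("wrist"); cv2.imwrite("pics/w1.png",f["frame"][:,:,::-1]); pickle.dump((s,f),open("w1.pkl","wb"))
print(s["clock"],s["position"],s["tool_rot"],s["grip_width"],f["fx"],f["cx"],f["cy"],f["mount"])
E
```

```text
2.9 [0.52290144 0.03804027 0.20625651] [-3.14122637e+00 -2.89344780e-04  1.35322433e+00] 0.06230149371606576 371.64829954431775 324.6310525845039 242.65388614704617 [[ 8.93746521e-05 -9.46431592e-01 -3.22904372e-01  8.15530526e-02]
 [ 9.99999985e-01  1.32510358e-04 -1.11603748e-04  4.61028781e-06]
 [ 1.48413486e-04 -3.22904357e-01  9.46431590e-01 -1.17744854e-01]
 [ 0.00000000e+00  0.00000000e+00  0.00000000e+00  1.00000000e+00]]
```

View pics/w1.png

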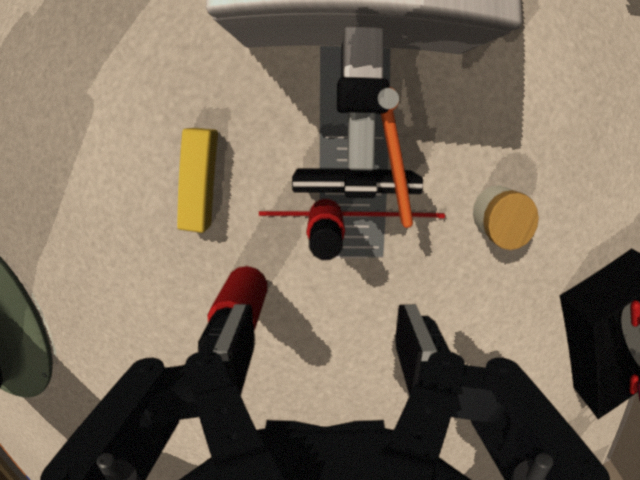

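```bash
cat > wr.py <<'E'
import numpy as np, pickle
from scipy.spatial.transform import Rotation as Ro
def wray(s,f,px):
    dx,dy=px[0]-f["cx"],px[1]-f["cy"]; r=np.hypot(dx,dy); th=r/f["fx"]
    d=np.array([np.sin(th)*dx/r,np.sin(th)*dy/r,np.cos(th)])
    R=Ro.from_euler('xyz',s["tool_rot"]).as_matrix(); M=f["mount"]
    return s["position"]+R@M[:3,3], R@M[:3,:3]@d
def wz(s,f,px,z):
    o,d=wray(s,f,px); return o+d*(z-o[2])/d[2]
def wproj(s,f,P):
    R=Ro.from_euler('xyz',s["tool_rot"]).as_matrix(); M=f["mount"]
    p=M[:3,:3].T@(R.T@(np.asarray(P)-s["position"])-M[:3,3]); th=np.arctan2(np.hypot(p[0],p[1]),p[2]); u=p[:2]/np.hypot(p[0],p[1])
    return np.array([f["cx"],f["cy"]])+u*th*f["fx"]
E
python3 - <<'E'
from wr import *
np.set_printoptions(precision=4,suppress=True)
s,f=pickle.load(open("w1.pkl","rb"))
W=lambda p,z:wz(s,f,p,z)
a,b=W((260,213),0),W((443,216),0); print('mark',a,b,(a+b)/2,np.linalg.norm(a-b)); 
d=(b-a)/np.linalg.norm(b-a); yawx=np.arctan2(d[1],d[0])-np.pi/2; print('yaw',yawx)
a2,b2=W((295,183),.05),W((422,185),.05); print('foot',a2,b2,(a2+b2)/2,np.linalg.norm(a2-b2), np.arctan2(*(b2-a2)[1::-1])-np.pi/2)
ex=np.array([np.cos(yawx),np.sin(yawx),0]); print('mark-foot along x',((a+b)/2-(a2+b2)/2)@ex)
print('cap',W((325,241),.085), 'pivot',W((388,97),.078),'tip',W((408,222),.066))
o=(a2+b2)/2-ex*.053; ey=np.array([-ex[1],ex[0],0])
for n,p in dict(cap=W((325,241),.085),piv=W((388,97),.078),tip=W((408,222),.066),collar=W((362,110),.076)).items(): print(n,(p-o)@ex,(p-o)@ey)
print(o)
E
```

```text
mark [0.4654 0.0502 0.    ] [0.6299 0.0117 0.    ] [0.5476 0.0309 0.    ] 0.1689369497833342
yaw -1.801148827517126
foot [0.5088 0.0771 0.05  ] [0.6027 0.0558 0.05  ] [0.5558 0.0665 0.05  ] 0.09633331265044698 -1.7943072998604317
mark-foot along x 0.03643971167102509
cap [0.5233 0.0392 0.085 ] pivot [0.5844 0.1249 0.078 ] tip [0.5845 0.0342 0.066 ]
cap 0.0869474065820401 -0.02535217901795292
piv -0.010400337123777739 0.014485513976059832
tip 0.077830239953081 0.03535301025534602
collar -0.0009896076113975224 -0.0022378540240418116
[0.5679 0.1181 0.05  ]
```

Request:
move_arm --motion '[[[0, 1, -60], [0, 0, 0]], [[0, 1, -115], [0, 0, 0]], [[0, 1, -157], [0, 0, 0]], [[0, 1, -157], [0, 0, 0]], [[0, 1, -157], [0, 0, 0]]]'

```text
clock: 3.58
position: [0.5238, 0.0389, 0.0508]
tool_rot: [3.14, -0.001, 1.353]
force: [-0.4, -0.3, 0.1]
grip_width: 0.0618
```

Request:
move_arm --motion '[[[0, 0, 0], [0, 0, 0]], [[0, 0, 0], [0, 0, 0]], [[0, 0, 0], [0, 0, 0]], [[0, 0, 0], [0, 0, 0]]]' --jaw 22 --grip_force 30

```text
clock: 4.08
position: [0.5238, 0.0387, 0.0507]
tool_rot: [3.14, -0.001, 1.353]
force: [-2.3, 0.9, 14.0]
grip_width: 0.0291
```

Request:
move_arm --motion '[[[0, 0, 30], [0, 0, 0]], [[0, 0, 80], [0, 0, 0]], [[0, 0, 110], [0, 0, 0]], [[0, 0, 110], [0, 0, 0]]]'

```text
clock: 4.58
position: [0.5242, 0.0387, 0.1619]
tool_rot: [3.138, -0.002, 1.353]
force: [0.1, -0.7, -0.7]
grip_width: 0.0291
```

```bash
python3 - <<'E'
from workcell import *
import cv2, pickle
s=observe(); f=grab_frame("wrist"); cv2.imwrite("pics/w2.png",f["frame"][:,:,::-1]); pickle.dump((s,f),open("w2.pkl","wb"))
print(s["clock"],s["position"],s["grip_width"],s["force"])
g=grab_frame("scene");cv2.imwrite("pics/s2.png",g["frame"][:,:,::-1])
E
```

```text
4.575 [0.52423718 0.03867844 0.16186945] 0.029130464275230968 [ 0.0655203  -0.74946051 -0.71308378]
```

View pics/w2.png

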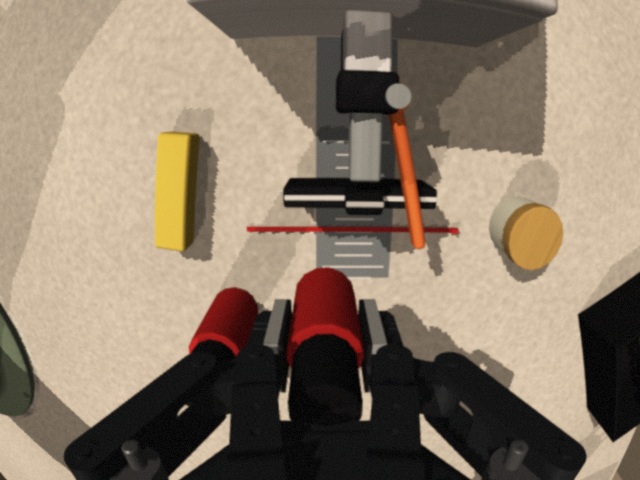

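View pics/s2.png

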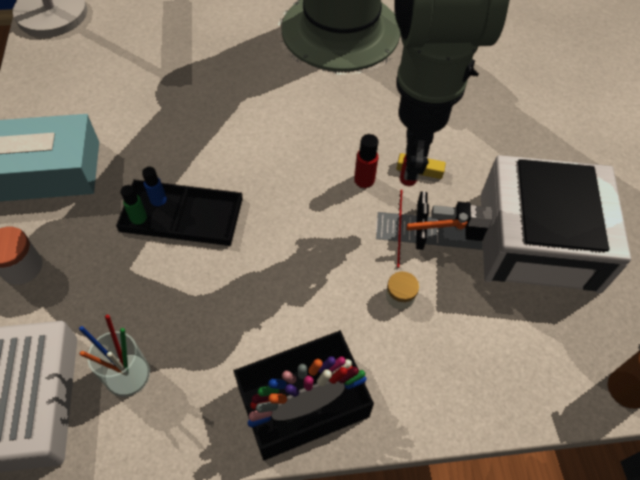

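Request:
move_arm --motion '[[[-5, -60, 0], [0, 0, 0]], [[-11, -120, 0], [0, 0, 0]], [[-17, -180, 0], [0, 0, 0]], [[-23, -240, 0], [0, 0, 0]], [[-28, -300, 0], [0, 0, 0]], [[-32, -346, 0], [0, 0, 0]], [[-32, -346, 0], [0, 0, 0]], [[-32, -346, 0], [0, 0, 0]]]'

```text
clock: 5.68
position: [0.4908, -0.3071, 0.1583]
tool_rot: [-3.14, -0.001, 1.353]
force: [0.7, 0.8, -0.4]
grip_width: 0.0288
```

```bash
python3 - <<'E'
from workcell import *
import cv2, pickle
s=observe(); f=grab_frame("wrist"); cv2.imwrite("pics/w3.png",f["frame"][:,:,::-1]); pickle.dump((s,f),open("w3.pkl","wb"))
print(s["clock"],s["position"],s["tool_rot"],s["grip_width"],s["force"])
E
```

```text
5.675 [ 0.49079189 -0.30710304  0.1583319 ] [-3.14004634e+00 -7.49239544e-04  1.35258283e+00] 0.02880191835715182 [ 0.6673366   0.78444189 -0.37264954]
```

View pics/w3.png

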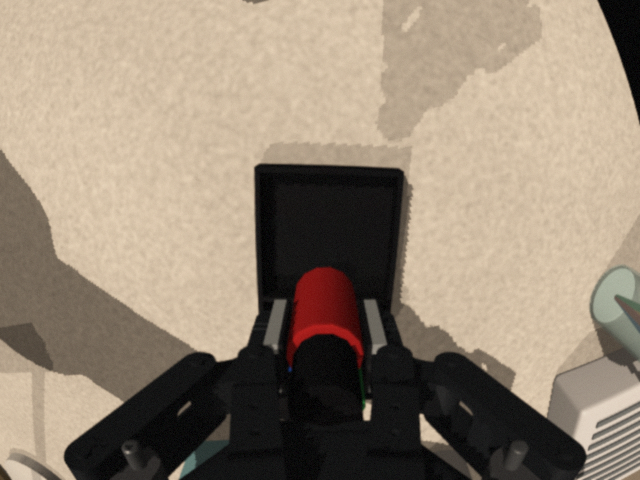

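```bash
python3 - <<'E'
from wr import *
np.set_printoptions(precision=4,suppress=True)
s,f=pickle.load(open("w3.pkl","rb"))
a,b=wz(s,f,(256,166),.02),wz(s,f,(404,170),.02); d=(b-a)/np.linalg.norm(b-a); print(a,b,np.linalg.norm(b-a),np.arctan2(d[1],d[0]))
n=np.array([-d[1],d[0],0]); print('bay',(a+b)/2-n*.0525)
s,f=pickle.load(open("w2.pkl","rb"))
W=lambda p,z:wz(s,f,p,z)
a,b=W((248,229),0),W((458,232),0); a2,b2=W((286,193),.05),W((436,197),.05)
d=(b-a)/np.linalg.norm(b-a);ex=np.array([d[1],-d[0],0]);print('mark',(a+b)/2,np.linalg.norm(b-a),np.arctan2(ex[1],ex[0]),'foot',(a2+b2)/2,np.linalg.norm(b2-a2),((a+b)/2-(a2+b2)/2)@ex)
E
```

```text
[ 0.4548 -0.2472  0.02  ] [ 0.5553 -0.2721  0.02  ] 0.10350635851626437 -0.2433383228972955
bay [ 0.4924 -0.3106  0.02  ]
mark [0.548  0.0302 0.    ] 0.17090616869442285 -1.8027556718429811 foot [0.5558 0.0682 0.05  ] 0.09668728642069209 0.03872135185603806
```

Request:
move_arm --motion '[[[1, -3, -45], [0, 0, 0]], [[1, -3, -80], [0, 0, 0]], [[1, -3, -98], [0, 0, 0]], [[1, -3, -101], [0, 0, 0]], [[1, -3, -101], [0, 0, 0]]]'

```text
clock: 6.35
position: [0.4926, -0.3107, 0.0591]
tool_rot: [3.141, 0.0, 1.353]
force: [0.7, -0.5, -0.2]
grip_width: 0.0287
```

Request:
move_arm --motion '[[[0, 0, -2], [0, 0, 0]], [[0, 0, -4], [0, 0, 0]], [[0, 0, -4], [0, 0, 0]]]'

```text
clock: 6.72
position: [0.4925, -0.3108, 0.0548]
tool_rot: [3.141, 0.0, 1.353]
force: [0.1, -0.2, 4.8]
grip_width: 0.0289
```

Request:
move_arm --motion '[[[0, 0, 0], [0, 0, 0]], [[0, 0, 0], [0, 0, 0]], [[0, 0, 0], [0, 0, 0]], [[0, 0, 0], [0, 0, 0]]]' --jaw 50

```text
clock: 7.22
position: [0.4921, -0.3106, 0.0542]
tool_rot: [-3.141, -0.0, 1.353]
force: [0.3, -0.4, 0.0]
grip_width: 0.0503
```

Request:
move_arm --motion '[[[0, 0, 40], [0, 0, 0]], [[0, 0, 95], [0, 0, 0]], [[0, 0, 150], [0, 0, 0]], [[0, 0, 150], [0, 0, 0]]]' --jaw 78

```text
clock: 7.72
position: [0.4935, -0.3116, 0.2082]
tool_rot: [3.135, 0.001, 1.353]
force: [-0.1, -0.1, -1.1]
grip_width: 0.0777
```

```bash
python3 - <<'E'
from workcell import *
import cv2, pickle
s=observe()
print(s["clock"],s["position"],s["tool_rot"],s["grip_width"],s["force"])
g=grab_frame("scene");cv2.imwrite("pics/s4.png",cv2.resize(g["frame"][130:290,80:280,::-1],None,fx=3,fy=3))
E
```

```text
7.725 [ 0.49354878 -0.3116267   0.20820979] [3.13538822e+00 1.28380735e-03 1.35259980e+00] 0.07771149401715516 [-0.09609597 -0.12115507 -1.0650674 ]
```

View pics/s4.png

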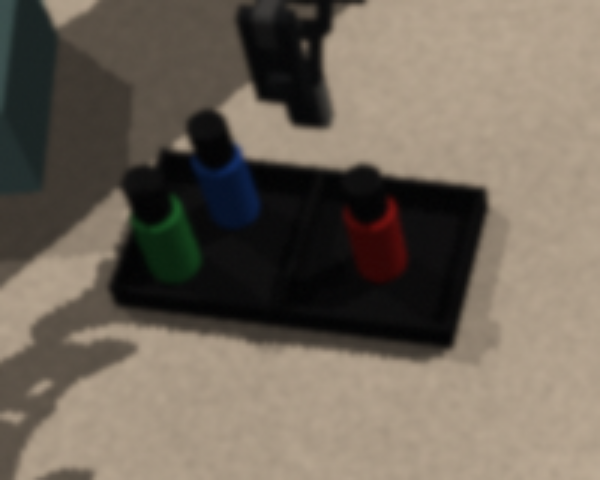

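```bash
python3 - <<'E'
import cv2,numpy as np
a=cv2.imread("pics/w2.png"); A=cv2.resize(a[160:250,235:475],None,fx=3.3,fy=3.3,interpolation=cv2.INTER_CUBIC)
t=cv2.imread("pics/top0.png"); B=cv2.resize(t[225:335,170:250],None,fx=5,fy=5,interpolation=cv2.INTER_CUBIC)
cv2.imwrite("pics/z1.png",A); cv2.imwrite("pics/z2.png",B)
E
```

```text
(no output)
```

View pics/z1.png

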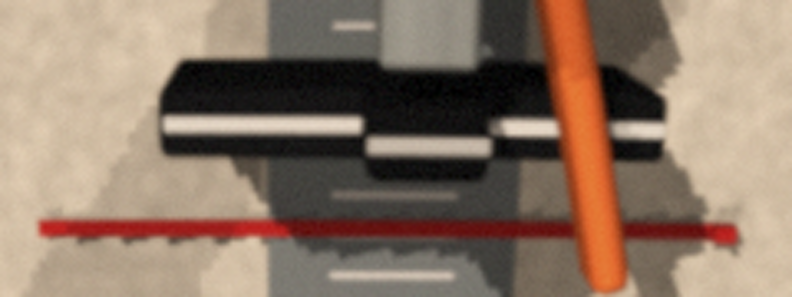

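View pics/z2.png

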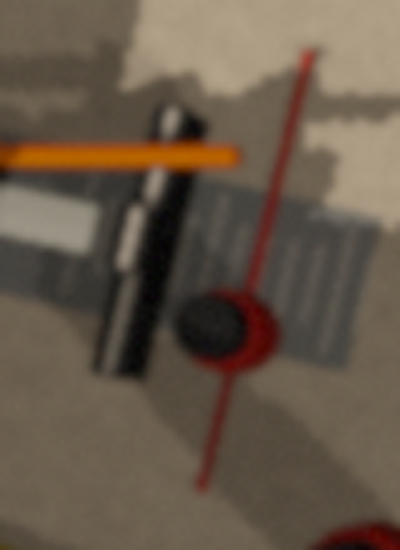

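```bash
python3 - <<'E'
from wr import *
from h import at_z
np.set_printoptions(precision=4,suppress=True)
def rep(a,b,a2,b2):
    d=(b-a)/np.linalg.norm(b-a);ex=np.array([d[1],-d[0],0]);m=(a+b)/2;fo=(a2+b2)/2
    print('mark',m,np.linalg.norm(b-a),np.arctan2(ex[1],ex[0]),'foot',fo,np.linalg.norm(b2-a2),np.arctan2(*(b2-a2)[1::-1])-np.pi/2,'dx',(m-fo)@ex)
s,f=pickle.load(open("w2.pkl","rb"))
W=lambda p,z:wz(s,f,p,z)
rep(W((246.8,228.7),0),W((458,230.9),0),W((283.8,197.5),.05),W((436,199),.05))
print('tip',W((235+605/3.3,160+285/3.3),.066), 'pivot',W((398,96),.078))
rep(at_z('top',(210,322.6),0),at_z('top',(231.2,235),0),at_z('top',(191,298.6),.05),at_z('top',(204.2,246.6),.05))
E
```

```text
mark [0.5476 0.0309 0.    ] 0.17175709505074413 -1.7986585369054455 foot [0.5546 0.0662 0.05  ] 0.09824242672527808 -1.7915221326540314 dx 0.036012702900237115
tip [0.583  0.0322 0.066 ] pivot [0.5838 0.1239 0.078 ]
mark [0.5468 0.033  0.    ] 0.16875918112726182 -1.7883072749785387 foot [0.5547 0.067  0.05  ] 0.09588650644851558 -1.7944675524407265 dx 0.03486373166757436
```

Request:
move_arm --motion '[[[10, 58, 0], [0, 0, -0.005]], [[21, 116, 0], [0, 0, -0.005]], [[32, 174, 0], [0, 0, -0.005]], [[43, 232, 0], [0, 0, -0.005]], [[54, 290, 0], [0, 0, -0.005]], [[65, 350, 0], [0, 0, -0.005]], [[75, 407, 0], [0, 0, -0.005]], [[75, 407, -20], [0, 0, -0.005]], [[75, 407, -50], [0, 0, -0.005]], [[75, 407, -50], [0, 0, -0.005]]]' --jaw 78

```text
clock: 9.02
position: [0.5656, 0.0961, 0.1518]
tool_rot: [-3.137, 0.003, 1.348]
force: [-0.6, -0.3, 0.1]
grip_width: 0.0779
```

```bash
python3 - <<'E'
from workcell import *
import cv2, pickle
s=observe(); f=grab_frame("wrist"); cv2.imwrite("pics/w5.png",f["frame"][:,:,::-1]); pickle.dump((s,f),open("w5.pkl","wb"))
print(s["clock"],s["position"],s["tool_rot"],s["grip_width"],s["force"])
E
```

```text
9.025 [0.5655991  0.09606338 0.15181846] [-3.13728911e+00  2.53636265e-03  1.34783149e+00] 0.07787489180724497 [-0.62196399 -0.25150593  0.10013325]
```

View pics/w5.png

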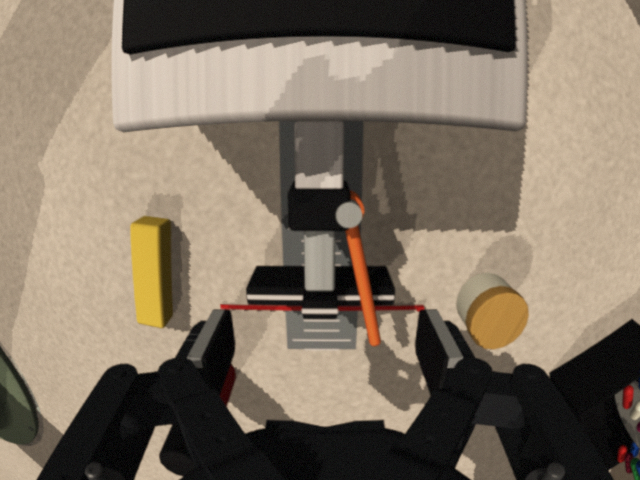

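```bash
python3 - <<'E'
from wr import *
np.set_printoptions(precision=4,suppress=True)
s,f=pickle.load(open("w5.pkl","rb"))
ex=np.array([-.2214,-.9752,0]);ey=np.array([.9752,-.2214,0]);o=np.array([.5665,.1182,0])
for n,p,z in(('legL',(304.5,265),.068),('legR',(334.5,265),.068),('collarfront',(320,231),.076),('footL',(247.5,299),.05),('footR',(394,299),.05),('tip',(375,342),.066),('markL',(221,307),0),('markR',(424,308),0),('tool',None,0)):
    P=wz(s,f,p,z) if p else s['position']; print(n,P,(P-o)@ex,(P-o)@ey)
E
```

```text
legL [0.5534 0.0975 0.068 ] 0.02308690615493829 -0.008154636928929863
legR [0.5706 0.0936 0.068 ] 0.0230377365080528 0.00943437731510565
collarfront [0.5677 0.1182 0.076 ] -0.00025429734642720144 0.0011580252719197363
footL [0.5069 0.0746 0.05  ] 0.05571449742029506 -0.048477079151072605
footR [0.6032 0.0531 0.05  ] 0.0553279748806581 0.05017340002544856
tip [0.5849 0.033  0.066 ] 0.0790258818442871 0.03683881588694579
markL [0.464  0.0487 0.    ] 0.09052473856445421 -0.08459144199739986
markR [0.6316 0.0102 0.    ] 0.0908742908354912 0.08740154923167905
tool [0.5656 0.0961 0.1518] 0.021787094198507318 0.004022489892783365
```

Request:
move_arm --motion '[[[2, -1, -40], [0, 0, 0]], [[2, -1, -75], [0, 0, 0]], [[2, -1, -96], [0, 0, 0]], [[2, -1, -96], [0, 0, 0]], [[2, -1, -96], [0, 0, 0]]]'

```text
clock: 9.7
position: [0.5699, 0.0953, 0.0597]
tool_rot: [3.14, -0.001, 1.348]
force: [0.7, 0.0, -0.0]
grip_width: 0.0779
```

```bash
python3 - <<'E'
from workcell import *
import cv2, pickle
s=observe(); f=grab_frame("wrist"); cv2.imwrite("pics/w6.png",f["frame"][:,:,::-1]); pickle.dump((s,f),open("w6.pkl","wb"))
print(s["clock"],s["position"],s["tool_rot"],s["grip_width"],s["force"])
E
```

```text
9.7 [0.56990206 0.09533774 0.05966227] [ 3.14023116e+00 -6.87932266e-04  1.34751589e+00] 0.07792968226783027 [ 0.7311753   0.0016859  -0.00835932]
```

View pics/w6.png

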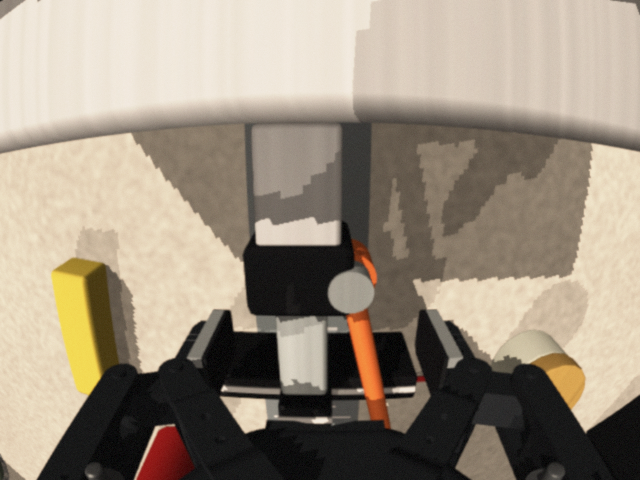

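```bash
python3 - <<'E'
from wr import *
import cv2
s,f=pickle.load(open("w6.pkl","rb")); M=f["mount"]
a=f["frame"][:,:,::-1].copy(); a=cv2.resize(a[200:480,120:520],None,fx=2,fy=2)
def pt(p):
    p=M[:3,:3].T@(np.array(p)-M[:3,3]); th=np.arctan2(np.hypot(*p[:2]),p[2]); q=np.array([f["cx"],f["cy"]])+p[:2]/np.hypot(*p[:2])*th*f["fx"]; return tuple(((q-[120,200])*2).astype(int).tolist())
for sy in(-1,1):
  for z,c in((-.013,(255,0,0)),(.0,(0,255,0)),(.012,(0,255,255)),(.025,(0,0,255))):
    cv2.line(a,pt((.011,sy*.039,z)),pt((-.011,sy*.039,z)),c,1)
# lamp features
ex=np.array([-.2214,-.9752,0]);ey=np.array([.9752,-.2214,0]);o=np.array([.5670,.1180,0])
def lp(x,y,z): return tuple(((wproj(s,f,o+ex*x+ey*y+np.array([0,0,z]))-[120,200])*2).astype(int).tolist())
for x in(.046,.053,.06): cv2.line(a,lp(x,-.05,.05),lp(x,.05,.05),(255,0,255),1)
cv2.line(a,lp(.0885,-.085,0),lp(.0885,.085,0),(255,255,0),1)
cv2.imwrite("pics/w6o.png",a)
E
```

```text
(no output)
```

View pics/w6o.png

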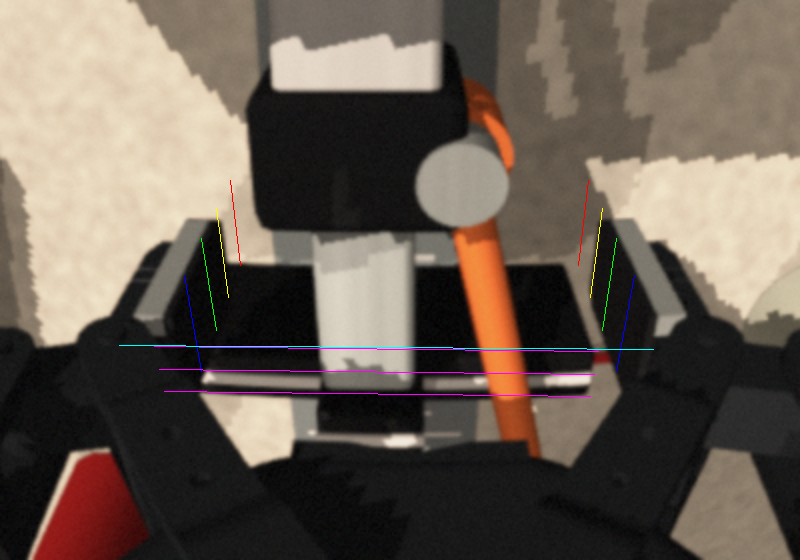

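Request:
move_arm --motion '[[[0, 0, -5], [0, 0, 0]], [[0, 0, -10], [0, 0, 0]], [[-1, -5, -10], [0, 0, 0]], [[-2, -10, -10], [0, 0, 0]], [[-2, -10, -10], [0, 0, 0]]]'

```text
clock: 10.38
position: [0.5672, 0.0846, 0.0484]
tool_rot: [3.141, 0.0, 1.347]
force: [0.2, 0.5, -0.8]
grip_width: 0.0781
```

Request:
move_arm --motion '[[[0, -2, 0], [0, 0, 0]], [[-1, -4, 0], [0, 0, 0]], [[-1, -4, 0], [0, 0, 0]]]'

```text
clock: 10.75
position: [0.5665, 0.0815, 0.0484]
tool_rot: [3.141, -0.0, 1.348]
force: [3.3, 2.3, -1.0]
grip_width: 0.078
```

Request:
move_arm --motion '[[[-1, -4, 0], [0, 0, 0]], [[-2, -8, 0], [0, 0, 0]], [[-2, -8, 0], [0, 0, 0]]]'

```text
clock: 11.12
position: [0.5643, 0.0733, 0.0484]
tool_rot: [3.141, -0.0, 1.348]
force: [2.4, 2.5, 0.0]
grip_width: 0.0778
```

```bash
python3 - <<'E'
from workcell import *
import cv2, pickle
s=observe(); f=grab_frame("wrist"); cv2.imwrite("pics/w7.png",cv2.resize(f["frame"][200:480,120:520,::-1],None,fx=2,fy=2)); pickle.dump((s,f),open("w7.pkl","wb"))
print(s["clock"],s["position"],s["force"])
g=grab_frame("scene");cv2.imwrite("pics/s7.png",cv2.resize(g["frame"][140:300,360:560,::-1],None,fx=4,fy=3.7))
E
```

```text
11.125 [0.56432539 0.0732683  0.04839606] [2.3794787  2.51883549 0.0240368 ]
```

View pics/w7.png

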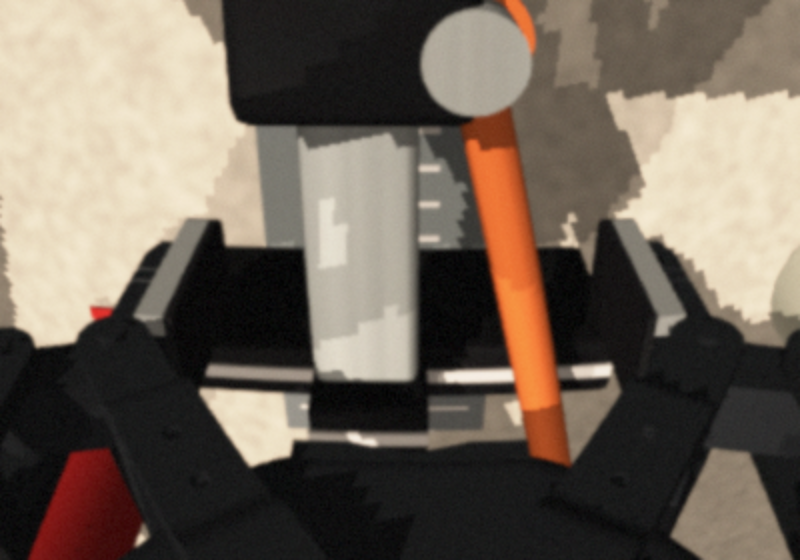

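View pics/s7.png

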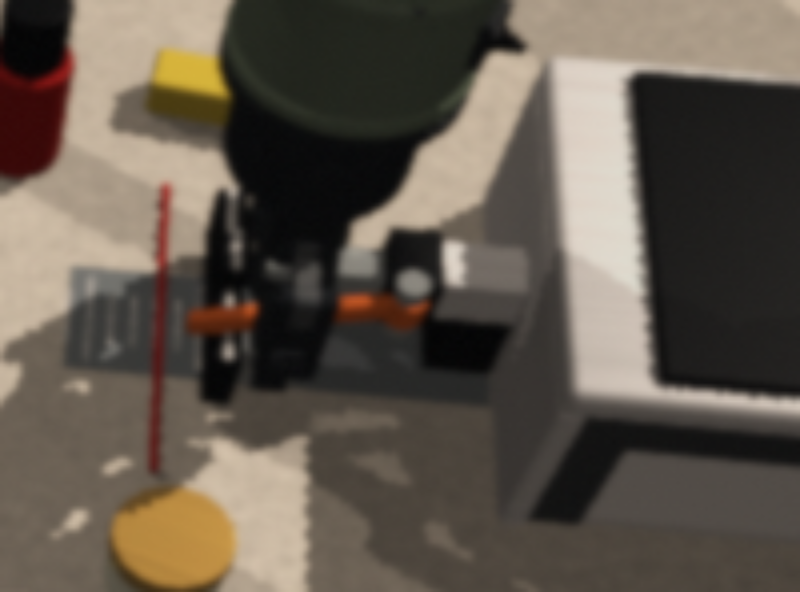

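```bash
cat > meas.py <<'E'
from wr import *
from h import at_z
ex=np.array([-.2214,-.9752,0]);ey=np.array([.9752,-.2214,0]);o=np.array([.5665,.1182,0])
def L(P): return np.round([1000*(P-o)@ex,1000*(P-o)@ey],1)
E
python3 - <<'E'
from meas import *
s,f=pickle.load(open("w7.pkl","rb"))
for p in((223.5,386),(426.5,387)): print('w foot',L(wz(s,f,p,.05)))
print('tool',L(s['position']))
sc=lambda x,y:(360+(x+.5)/4-.5,140+(y+.5)/3.7-.5)
for p,z in(((235,210),.05),((230,270),.05),((229,350),.05),((166,187),0),((155,470),0)): print('s',L(at_z('scene',sc(*p),z)))
s,f=pickle.load(open("w6.pkl","rb"))
for p in((221.5,391),(415,391)): print('w6 foot',L(wz(s,f,p,.05)))
E
```

```text
w foot [ 65.4 -34.3]
w foot [66.  50.4]
tool [44.3  7.8]
s [ 58.8 -35.6]
s [60.3 -0.3]
s [59.8 44.6]
s [ 84.5 -83.7]
s [83.4 82.8]
w6 foot [ 55.8 -39.2]
w6 foot [55.3 49.8]
```

Request:
move_arm --motion '[[[-1.5, -7, 0], [0, 0, 0]], [[-3, -14, 0], [0, 0, 0]], [[-4.5, -20, 0], [0, 0, 0]], [[-5.5, -24, 0], [0, 0, 0]], [[-5.5, -24, 0], [0, 0, 0]], [[-5.5, -24, 0], [0, 0, 0]]]'

```text
clock: 11.98
position: [0.5587, 0.0495, 0.0483]
tool_rot: [3.142, -0.0, 1.348]
force: [2.8, 2.4, 1.1]
grip_width: 0.0781
```

```bash
python3 - <<'E'
from workcell import *
import cv2, pickle
s=observe(); f=grab_frame("wrist"); cv2.imwrite("pics/w8.png",cv2.resize(f["frame"][200:480,120:520,::-1],None,fx=2,fy=2)); pickle.dump((s,f),open("w8.pkl","wb"))
print(s["clock"],s["position"],s["force"])
g=grab_frame("scene");cv2.imwrite("pics/s8.png",cv2.resize(g["frame"][160:280,370:470,::-1],None,fx=6,fy=5,interpolation=cv2.INTER_CUBIC))
g=grab_frame("top");cv2.imwrite("pics/t8.png",cv2.resize(g["frame"][210:350,130:270,::-1],None,fx=4.2,fy=4.2,interpolation=cv2.INTER_CUBIC))
E
```

```text
11.975 [0.55874211 0.04954931 0.04830451] [2.78246156 2.44310562 1.08535967]
```

View pics/w8.png

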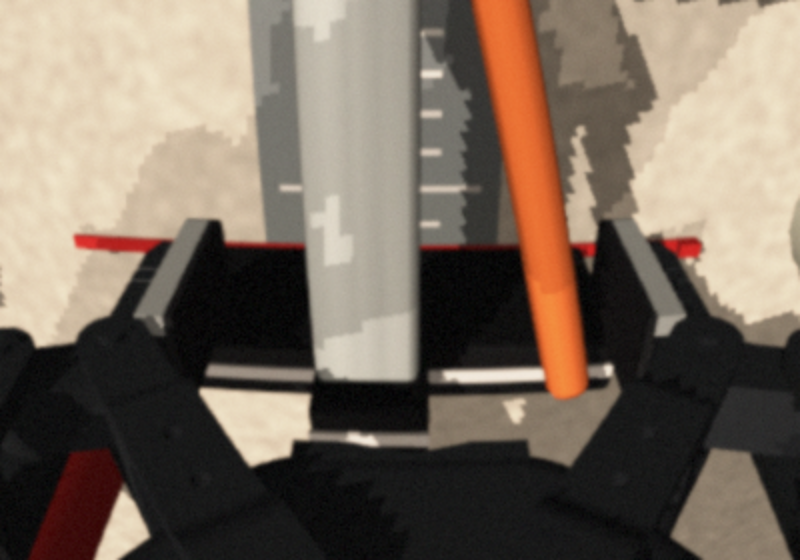

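View pics/s8.png

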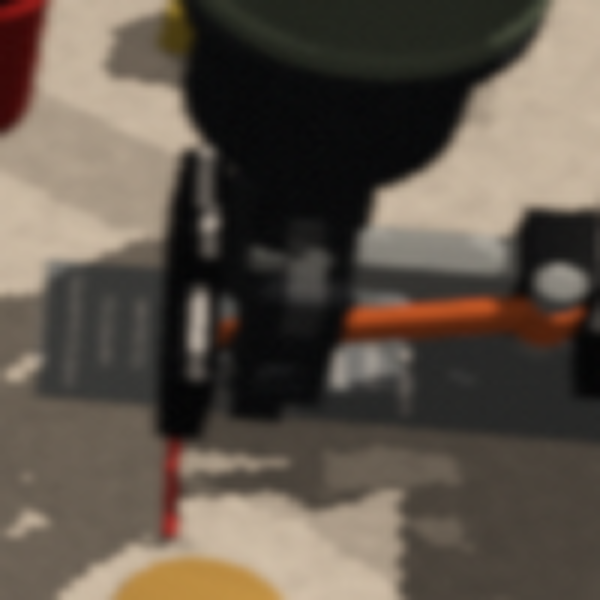

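View pics/t8.png

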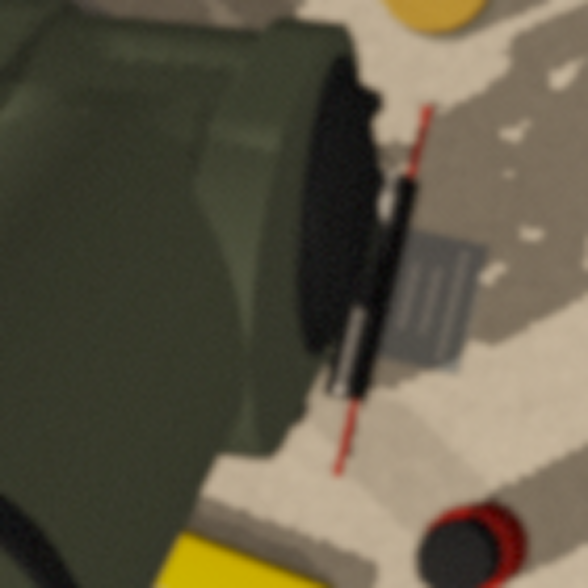

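```bash
python3 - <<'E'
from meas import *
s,f=pickle.load(open("w8.pkl","rb"))
w=lambda x,y:(120+x/2-.25,200+y/2-.25)
for p in((205,371),(613,371)): print('w foot',L(wz(s,f,w(*p),.05)))
for p in((75,241),(702,248)): print('w mark',L(wz(s,f,w(*p),0)))
print('tool',L(s['position']), 'tip',L(wz(s,f,w(570,390),.066)))
sc=lambda x,y:(370+(x+.5)/6-.5,160+(y+.5)/5-.5)
for p,z in(((207,180),.05),((198,330),.05),((197,370),.05),((168,536),0),((178,445),0)): print('s',L(at_z('scene',sc(*p),z)))
t=lambda x,y:(130+(x+.5)/4.2-.5,210+(y+.5)/4.2-.5)
for p,z in(((389,195),.05),((341,385),.05),((350,345),.05),((430,107),0),((337,472),0)): print('t',L(at_z('top',t(*p),z)))
E
```

```text
w foot [ 89.4 -34.9]
w foot [89.3 49.9]
w mark [ 89.6 -85.8]
w mark [90.9 88.1]
tool [68.7  7.6] tip [79.2 36.6]
s [ 84.1 -34.3]
s [84.6 29.9]
s [84.3 46.3]
s [84.8 83.2]
s [83.3 45.8]
t [88.4 38.4]
t [ 88.2 -44.9]
t [ 87.8 -27.6]
t [88.5 84.2]
t [ 87.4 -83.7]
```

Request:
move_arm --motion '[[[-1.3, 0.3, 0], [0, 0, 0]], [[-1.3, 0.3, 0], [0, 0, 0]], [[-1.3, 0.3, 0], [0, 0, 0]]]' --jaw 46 --grip_force 25

```text
clock: 12.5
position: [0.5567, 0.05, 0.0482]
tool_rot: [-3.14, 0.0, 1.348]
force: [-1.7, 5.6, 2.6]
grip_width: 0.0461
```

```bash
python3 - <<'E'
from workcell import *
import cv2, pickle
s=observe(); f=grab_frame("wrist"); cv2.imwrite("pics/w9.png",cv2.resize(f["frame"][200:480,120:520,::-1],None,fx=2,fy=2)); pickle.dump((s,f),open("w9.pkl","wb"))
print(s["clock"],s["position"],s["force"],s["grip_width"])
E
```

```text
12.5 [0.55674289 0.04997321 0.04816605] [-1.73185755  5.63940235  2.63083158] 0.046116422575634836
```

View pics/w9.png

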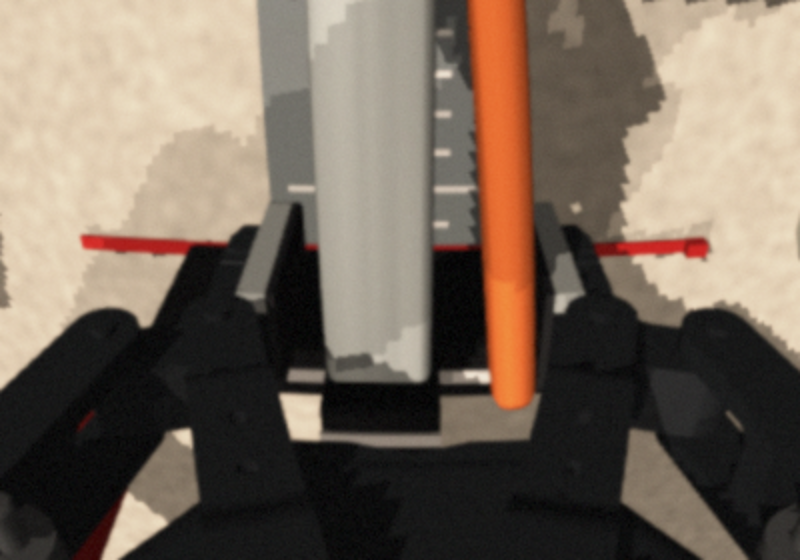

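Request:
move_arm --motion '[[[0.5, 0, 0], [0, 0, 0]], [[0.5, 0, 0], [0, 0, 0]], [[0.5, 0, 0], [0, 0, 0]], [[0.5, 0, 0], [0, 0, 0]]]' --jaw 20 --grip_force 30

```text
clock: 13.05
position: [0.5565, 0.05, 0.0482]
tool_rot: [-3.139, 0.0, 1.348]
force: [-7.7, 5.2, 10.0]
grip_width: 0.0275
```

```bash
python3 - <<'E'
from workcell import *
import cv2, pickle
s=observe(); f=grab_frame("wrist"); cv2.imwrite("pics/w10.png",cv2.resize(f["frame"][200:480,120:520,::-1],None,fx=2,fy=2)); pickle.dump((s,f),open("w10.pkl","wb"))
print(s["clock"],s["position"],s["tool_rot"],s["force"],s["moment"],s["grip_width"])
g=grab_frame("scene");cv2.imwrite("pics/s10.png",cv2.resize(g["frame"][160:280,370:470,::-1],None,fx=6,fy=5,interpolation=cv2.INTER_CUBIC))
g=grab_frame("top");cv2.imwrite("pics/t10.png",cv2.resize(g["frame"][210:350,130:270,::-1],None,fx=4.2,fy=4.2,interpolation=cv2.INTER_CUBIC))
E
```

```text
13.05 [0.55654075 0.05001696 0.04823065] [-3.13886342e+00  1.65268565e-04  1.34809668e+00] [-7.74936155  5.15646508 10.03320122] [ 1.26303852  1.58468314 -0.1043054 ] 0.02747552315187159
```

View pics/w10.png

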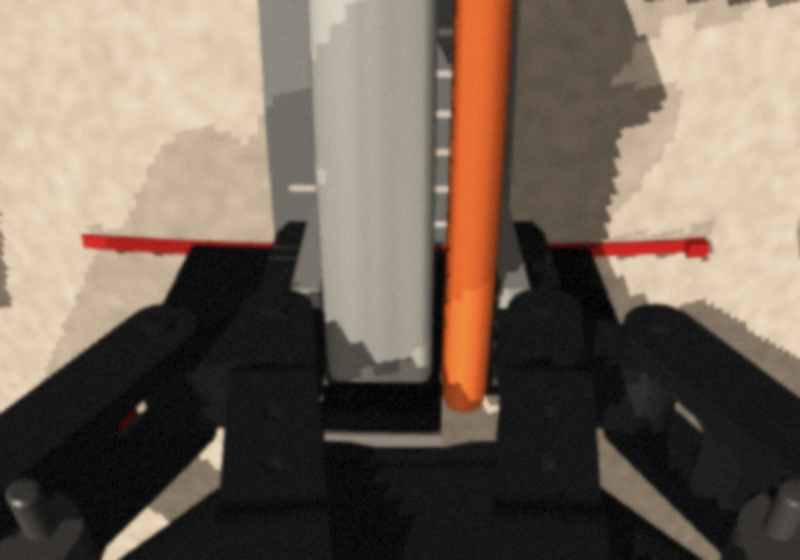

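View pics/s10.png

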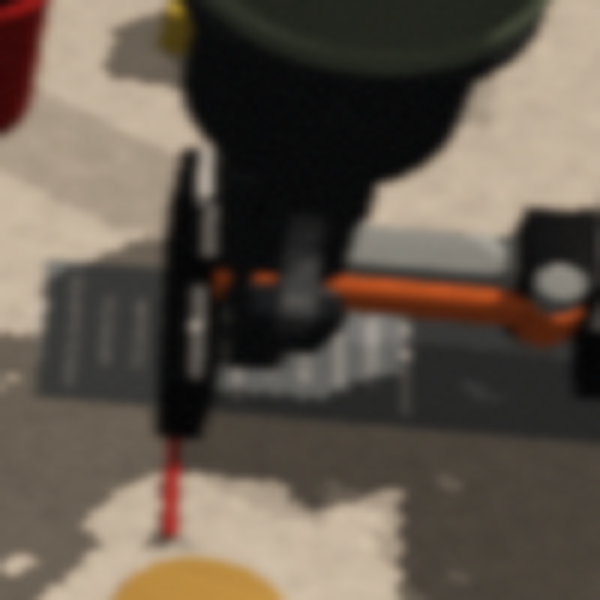

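View pics/t10.png

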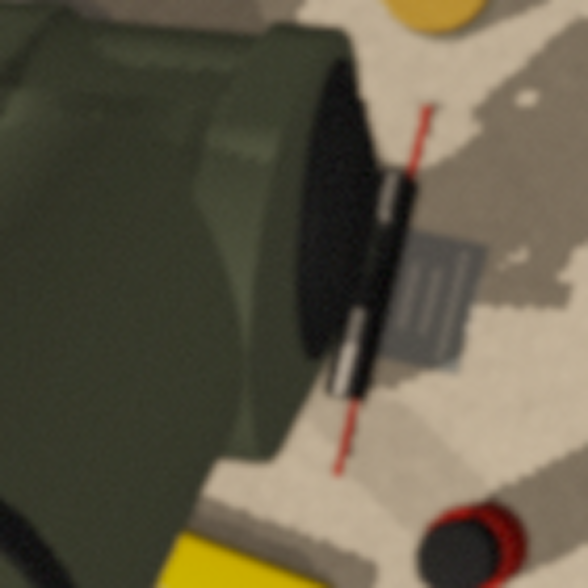

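Request:
move_arm --motion '[[[-0.8, 0.2, 0], [0, 0, 0]], [[-0.8, 0.2, 0], [0, 0, 0]], [[-0.8, 0.2, 0], [0, 0, 0]]]'

```text
clock: 13.58
position: [0.5565, 0.05, 0.0483]
tool_rot: [-3.14, 0.0, 1.348]
force: [-3.4, 4.6, 7.4]
grip_width: 0.0272
```

```bash
python3 - <<'E'
from workcell import *
from meas import *
import cv2
s=observe(); f=grab_frame("wrist"); a=f["frame"][:,:,::-1]; cv2.imwrite("pics/w11.png",cv2.resize(a[100:420,200:440],None,fx=2.4,fy=1.8)); pickle.dump((s,f),open("w11.pkl","wb"))
print(s["clock"],L(s["position"]),s["force"],s["grip_width"],abs(s["qd"]).max())
# lever edges by orange mask
h=cv2.cvtColor(np.ascontiguousarray(a),cv2.COLOR_BGR2HSV); m=(h[...,0]>4)&(h[...,0]<18)&(h[...,1]>170)&(h[...,2]>90)
pts=[]
for r in range(150,410,20):
    c=np.where(m[r,320:400])[0]+320
    if len(c)>8: P=(L(wz(s,f,(c.min()-.5,r),.066)),L(wz(s,f,(c.max()+.5,r),.066))); print(r,c.min(),c.max(),P)
g=grab_frame("scene");cv2.imwrite("pics/s11.png",cv2.resize(g["frame"][110:310,100:480,::-1],None,fx=2,fy=2))
E
```

```text
13.575 [68.7  5.3] [-3.41346748  4.6292485   7.42790487] 0.02719971122957939 0.001445176622655335
170 368 376 (array([ 0.4, 16.9]), array([ 0.4, 19.4]))
190 351 375 (array([ 6. , 12.4]), array([ 6. , 19.3]))
210 347 375 (array([11.7, 11.4]), array([11.6, 19.5]))
230 347 374 (array([17.5, 11.5]), array([17.5, 19.4]))
250 346 373 (array([23.5, 11.3]), array([23.5, 19.4]))
270 346 371 (array([29.7, 11.4]), array([29.7, 19.1]))
290 345 370 (array([36.2, 11.3]), array([36.3, 19.1]))
310 345 369 (array([43.1, 11.4]), array([43.2, 19.2]))
330 343 367 (array([50.4, 11. ]), array([50.5, 18.9]))
350 343 366 (array([58.2, 11.2]), array([58.3, 19. ]))
370 342 364 (array([66.6, 11. ]), array([66.8, 18.8]))
390 341 362 (array([75.8, 10.9]), array([76. , 18.7]))
```

View pics/s11.png

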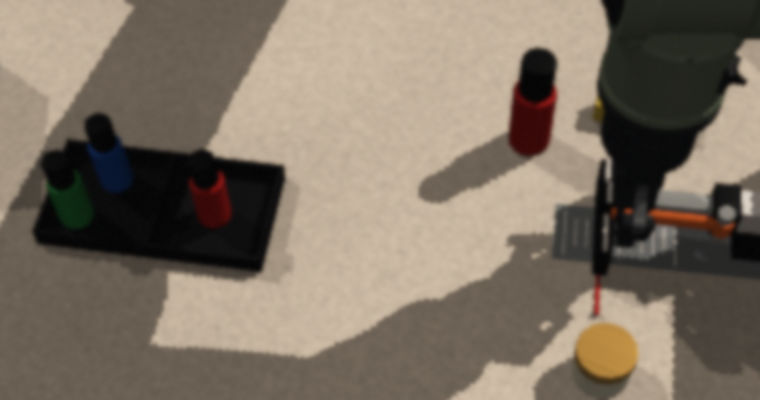

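```bash
python3 - <<'E'
from h import at_z
print(at_z('scene',(100+203/2,110+158/2),.089))
from workcell import *
s=observe(); print(s["clock"],s["force"],s["grip_width"])
print(job_done())
E
```

```text
[ 0.49330572 -0.30722511  0.089     ]
13.675 [-3.84223704  4.82777819  6.26032992] 0.027359859287318374
the job is handed in; nothing more can be done
None
```

The job is handed in at 13.7 s on the robot's clock, with the gripper still squeezing leg and lever together at the mark. No verdict was reported.

- **Red bottle:** I took the smaller of the two red bottles, the one just outside the T-foot, and stood it in the empty half of the tray. The last scene picture shows it upright. Its cap is at (0.493, -0.307), and the bay centre is at about (0.492, -0.311).
- **Leg:** I pushed the foot out about 35 mm by its inner face, with the lever still open. The top, scene and wrist cameras each put the white line within about 1 mm of the red mark. It looked unchanged in the scene and top pictures after the lever closed.
- **Lever and grip:** The lever is closed, measured at about -0.01 rad, with a 30 N grip. I re-centred the gripper slightly, which cut the sideways imbalance from about 8 N to about 4 N.
- **Not confirmed:** I could not read the force on each finger separately. The reported opening is 27.4 mm, where 29 mm was expected. The same sensor read the 30 mm bottle as 29 mm, so I put at least part of that down to the sensor.
- **Camera disagreement:** The cameras differed by 3 to 7 mm on absolute position along the leg, so I relied on the distance between line and mark, where they agreed.
- **Other things on the desk:** In the last picture the blue and green bottles and the jar look undisturbed. The buffer was mostly hidden by the arm there, but it looked undisturbed in the wrist picture taken just before I pushed the leg out.

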